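# Lock the camshaft with the setting blade

### The job

Lock the camshaft for timing: slide the setting blade (the flat steel blade with the window) nose first into the sloping slot under the sprung lever until it sits fully home against the slot's end, without ramming it. Only then press the lever down, without crushing it, until it clicks over and stays down by itself with its tooth through the blade's window. Let go of everything and leave the other things on the bench where they are.

Things in the scene. Friction and masses are not known exactly. Their poses are not given: they have to be found in the camera images.
- setting_blade: Flat steel blade 190 x 44 x 5 mm with a window, lying flat. Dark grip fin on top: 50 long, 14 thick (across y), from 5 to 47 mm above the underside; pinch it from above. Origin on the underside below the fin's centre; x to the nose, z up. Nose at x +140, tail at -50; last 12 mm of nose is 34 wide. Window 15 (x) by 28 (y), centred at x +103. 0.3 kg
- blade_tip (a point): Centre of the nose edge of the setting blade, on its underside (140 mm ahead of the blade's origin, same axes)
- carrier: The fixture, fixed to the bench: grey stand on a dark base plate (190 by 130 mm), canted aluminium slot block on top, cam sprocket at its far end. Origin on the bench under the slot mouth; x horizontal, towards the inside of the slot, z up. In front of the slot mouth its floor goes on 50 mm as an open ledge, with flared guides 9 mm high along the last 30 mm
- slot_mouth (a point): Middle of the slot floor at its mouth, 80 mm above the bench. x points into the slot and rises at 15 degrees, y across it (left, looking in), z square to the floor. Slot 49 wide, 9 high, sides 9 high; front roof bar over x 0 to 10, tops at z 21. The solid stop ends the slot 61 to 89 mm in: it is adjustable, set differently each time and not measured, so it must be felt
- lever (a joint): Sprung lever, set with the stop: 0 rad raised (start), 0.44 down; held past 0.35. It crosses the slot 37 mm before the stop; hinge along x at slot_mouth y +55, z 24. Black paddle (36 along x, 56 along y, 14 thick) 143 mm from the hinge; top centre at y -88, z 36 latched, z about 98 raised. 9 to 12 N to press. Its 10 mm tooth (y 0) fits the window only with the blade home
- wide_plate: Bystander: wider plate with the same fin but no window, 170 by 70 by 5 mm; does not fit the slot. Origin under its fin
- wrench: Bystander: steel wrench lying near the robot; origin at its middle, underside
- screwdriver: Bystander: screwdriver lying near the robot on the right; origin at its middle, underside
- socket: Bystander: large steel socket, 42 mm across, 60 mm tall, standing; origin at its underside
- jar: Bystander: amber glass jar, 70 mm across, 90 mm tall; origin at its underside
- can: Bystander: grey can, 60 mm across, 150 mm tall; origin at its underside
- piston_box: Bystander: cardboard box 90 by 120 by 60 mm behind the fixture; origin at its underside
Mind the look-alikes: they are no part of the job. What is shaped like the setting_blade but green, purple or red is not meant.

How it is judged:
On the way, in this order (a step that is already met when the one before it is completed fails the run):
1. the setting blade is deep in the slot (at the stop, nose over 57 mm in) while the lever is still up (x of blade_tip in the frame of slot_mouth between 0.057 and 0.093 m and y of blade_tip in the frame of slot_mouth between -0.006 and 0.006 m and z of blade_tip in the frame of slot_mouth between -0.003 and 0.007 m and angle between the x axis of setting_blade and the x axis of slot_mouth, either way round below 0.12 rad and value of joint lever below 0.1 rad), for 0.2 s.
2. the lever is pressed down past its detent, to its lower stop (value of joint lever above 0.4 rad), for 0.2 s.
At the end, for the whole second after the job is handed in: The lever stays down by itself (above 0.40 rad) with the setting blade at rest in the slot: nose over 57 mm in (the tooth goes through the window only within about 2.5 mm of the stop), within 6 mm of the slot's middle, lying along the slot (0.12 rad) (x of blade_tip in the frame of slot_mouth between 0.057 and 0.093 m and y of blade_tip in the frame of slot_mouth between -0.006 and 0.006 m and z of blade_tip in the frame of slot_mouth between -0.003 and 0.007 m and angle between the x axis of setting_blade and the x axis of slot_mouth, either way round below 0.12 rad and value of joint lever above 0.4 rad and linear speed of setting_blade below 0.02 m/s); the robot touches nothing.
It fails at once if the blade is rammed into the fixture (more than 50 N while the lever is up) (contact force between setting_blade and carrier above 50 N and value of joint lever below 0.1 rad).
It fails at once if the fingers push the lever or fixture with more than 100 N (contact force between the fingers and carrier above 100 N).
It fails at once if another thing on the bench is shifted by more than 40 mm (distance of any of wide_plate, wrench, screwdriver, socket, jar, can, piston_box from where it was at the start of the episode above 0.04 m).
It also fails if it takes over 64 s, if anything falls off the work surface, if the arm or the gripper's body presses on something with over 40 N, if the wrist force passes 120 N, or if a joint passes its speed limit or range.

### The arm

A 6-joint arm with a two-finger parallel gripper is mounted at the origin on the work surface. World frame = base frame: x ahead of the robot, y to its left, z up, the work surface at z = 0. Lengths are in m, angles in rad, forces in N, time in s.
With the tool pointing down it reaches from about 0.35 to 0.725 m from the base axis. Payload 6 kg.
Tool frame: the origin (TCP) lies between the finger pads; the fingertips stand 11 mm ahead of it and the grasp point (between the pads) lies 8 mm behind it; z points along the fingers, y is the line along which they close (so a half turn about z gives the same grasp; the last joint's range is limited). The gripper opens to 85 mm and grips with 20 to 120 N. Pads are 22 mm wide; open, the fingers measure 114 mm over their backs; the gripper's body (76 mm by 85 mm) begins 54 mm behind the grasp point. The pads swing forward as they close: fully open they stand 13 mm farther back than shut.
Start: joints at [-0.847, 0.04, 0.085, 0, -1.615, -0.334], TCP at [0.228, -0.555, 0.242] pointing down, gripper open.
Joint ranges: [-2.56, 2.56], [-1.29, 2.01], [-1.08, 1.49], [-3.29, 1.98], [-2.81, -0.18], [-2.99, 2.99]. Speed limits (rad/s): [2.57, 2.57, 3.01, 3.14, 3.14, 3.14].

### API

Orientations are given as a 3x3 rotation matrix whose columns are the frame's x, y, z axes.
In Python, from rig import telemetry, imaging, r gives the robot as it stands.
- The arm moves only by the tool drive_tool, never from a script. Its argument "deltas" is a list of rows, each a list of 3 entries, a list of its own where there are three numbers: the turn, a rotation vector about the tool's x, y, z normalised to -1 to 1, where 1 is 0.5 rad, then the shift along the tool's x, y, z normalised to -1 to 1, where 1 is 200 mm, then the opening, from 0 (shut) to 1 (fully open). In form: [[[wx, wy, wz], [tx, ty, tz], claw], ...]. A call has 1 to 12 rows; each row is the pose to reach, as a shift and turn from the pose commanded when the call began, along the tool's axes at that moment; what a row does not reach only later rows make up. A row lasts 1/8 s, in which the tool goes at most 62.5 mm and 10.7 degrees, less where a joint would pass 70% of its speed; a pose out of reach is approached as far as the arm can. A call with a number of a shift or a turn outside -1 to 1 is refused whole. A call with a gripper value outside its range is refused whole. The fingers move at their own pace and stop on an object; the grip force is fixed at half the most. Time passes only in rows, so rows that repeat a pose let the fingers close. It gives the time, the measured TCP pose, the force, the opening and the grip force at its end, in the units of the state.
- telemetry.state(): the state, without advancing time (a new reading comes with each control period).
- imaging.get_image(name): name is "scene" or "top" or "wrist"; returns (picture, depth): 400x640x3 uint8, red, green, blue; 400x640 float32, m along the optical axis (not along the pixel's ray), 0 where there is no reading.
- imaging.get_calibration(name): a dict with "K" (3x3 intrinsics, pixels), "world_from_camera" (4x4, takes a point from camera to world coordinates); the wrist camera has in their place "mount" (4x4, takes a point from camera to tool coordinates, whose origin is the TCP and whose axes are the flange's). Camera axes: x right, y down, z forward; pixel columns grow to the right and rows downward; lengths in m; the calibration is good to about 2 mm. A picture is of the moment at which its call begins: read the wrist's pose just before it. get_calibration takes no time and is no camera call.
- r.finish_job(): hands the job in; it is judged then, once.
The state is a dict: "t": time; "q": joint angles; "qvel": joint speeds; "tau": joint torques, N m; "eef_pos": TCP position; "ee_rot": TCP orientation; "contact_force": force on the tool from outside, world axes, zero at the start; "moment": the same for the moment, N m; "width": opening from 0.0 (shut) to 1.0 (fully open); "grasp_force": force on a finger pad.
Only numpy, scipy, OpenCV 4.12 (cv2) and the standard library are available. Lean on these libraries where they do the work, as an engineer would, in place of code of your own. Each camera call takes 0.05 s, during which the arm holds its last target. There are 200 camera calls.

## Working session

There is one attempt and no reset: what is moved stays moved. The work goes in short steps, Python scripts to look and compute and a tool call to move; the robot and the scene stay as the last step left them, time stands still between calls to the robot, and variables do not carry over. Pictures are saved under pics/ and viewed, at most 10 in all, crops included, and the job is handed in when it is done.

Besides the shell and the picture viewer there is one more tool, called after "Request:" as name(argument=value, ...) on one line, values as JSON. drive_tool: Moves the arm, as the interface text tells. Its arguments: {"type":"object","properties":{"deltas":{"type":"array","items":{"type":"array"}}},"required":["deltas"]}

```bash
mkdir -p pics; ls; cat > h.py <<'E'
from rig import telemetry, imaging, r
import numpy as np, cv2
def snap(n):
    s=telemetry.state(); p,d=imaging.get_image(n); c=imaging.get_calibration(n)
    if 'mount' in c:
        T=np.eye(4);T[:3,:3]=s['ee_rot'];T[:3,3]=s['eef_pos'];W=T@np.array(c['mount'])
    else: W=np.array(c['world_from_camera'])
    K=np.array(c['K']); v,u=np.mgrid[:400,:640]
    P=np.stack([(u-K[0,2])/K[0,0]*d,(v-K[1,2])/K[1,1]*d,d,np.ones_like(d)],-1)@W.T
    return p,d,P[...,:3],K,W
def save(f,p): cv2.imwrite('pics/'+f,np.ascontiguousarray(p[...,::-1]))
E
python3 - <<'E'
from h import *
for n in ['top','scene']:
    p,d,P,K,W=snap(n); save(n+'1.png',p); np.savez(n+'1.npz',p=p,P=P,K=K,W=W,d=d); print(n,W.round(3),K.round(1),(d==0).mean())
print(telemetry.state())
E
```

```text
pics
top [[-0.013 -0.988  0.151  0.29 ]
 [-1.     0.013 -0.     0.083]
 [-0.002 -0.151 -0.989  1.477]
 [ 0.     0.     0.     1.   ]] [[445.3   0.  317.5]
 [  0.  445.3 197.1]
 [  0.    0.    1. ]] 0.00387890625
scene [[ 0.406  0.49  -0.772  1.751]
 [ 0.914 -0.211  0.347 -0.486]
 [ 0.007 -0.846 -0.533  0.957]
 [ 0.     0.     0.     1.   ]] [[520.    0.  319.6]
 [  0.  520.  202.3]
 [  0.    0.    1. ]] 0.0058359375
{'t': 0.1, 'q': array([-8.47334284e-01,  4.07535486e-02,  8.38587350e-02, -4.09492288e-04,
       -1.61547057e+00, -3.33663656e-01]), 'qvel': array([ 0.00262604,  0.0001397 ,  0.00152647,  0.00070615, -0.00112384,
        0.00086939]), 'tau': array([-4.39438954e-03, -3.69346154e+01,  3.48281980e+01,  6.95178330e+00,
       -4.56675203e-03,  1.84103391e-05]), 'eef_pos': array([ 0.22794034, -0.55470883,  0.24134885]), 'ee_rot': array([[-9.24978818e-01, -3.80017961e-01, -7.32073415e-04],
       [-3.80018645e-01,  9.24977695e-01,  1.44684304e-03],
       [ 1.27325239e-04,  1.61650071e-03, -9.99998685e-01]]), 'contact_force': array([-0.15043613,  0.94266786,  0.14033047]), 'moment': array([-0.06266281,  0.00817453, -0.01225172]), 'grasp_force': 0.0, 'width': 1.0037419571232837}
```

View pics/top1.png

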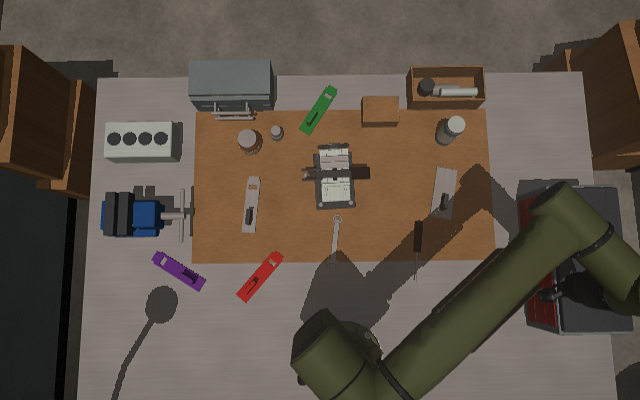

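View pics/scene1.png

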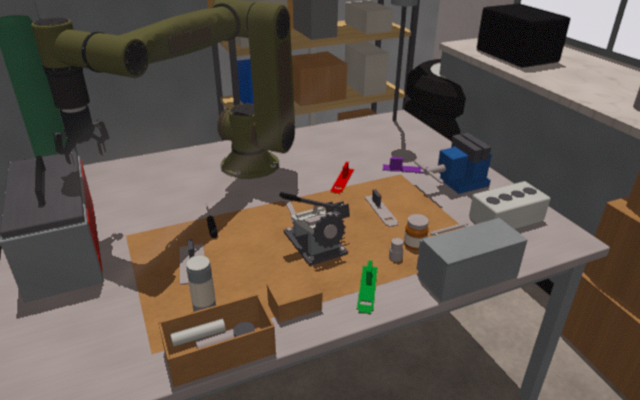

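The top view shows five candidates. Steel plates are at (251,205), narrow with a window, and at (444,193), wide with no window. Green is at (319,110), red at (260,277) and purple at (179,271). The plate at (251,205) fits the description: bare steel, narrow, window near the far end. The fixture is at (335,178) with its mouth towards the robot. I'll confirm in an enlarged crop.

```bash
python3 - <<'E'
from h import *
z=np.load('top1.npz');p=z['p'];P=z['P']
c=[cv2.resize(p[y:y+75,x:x+w],None,fx=6,fy=6,interpolation=cv2.INTER_CUBIC) for x,y,w in [(232,168,40),(297,140,80)]]
save('crop1.png',np.hstack(c))
# blade steel pixels (light) and fin (high)
R=P[165:245,232:275];q=p[165:245,232:275].astype(int)
g=(q.max(-1)-q.min(-1)<25)
for nm,m in [('plate',g&(q.mean(-1)>110)&(R[...,2]<.03)),('fin',R[...,2]>.03)]:
    X=R[m]; mu=X.mean(0); 
    rc=cv2.minAreaRect(X[:,:2].astype(np.float32)); print(nm,len(X),mu.round(4),np.round(np.percentile(X[:,2],[5,50,95]),4),np.round(rc[0],4),np.round(rc[1],4),rc[2])
    vis=np.argwhere(m)+[165,232]; print(vis.min(0),vis.max(0))
E
```

```text
plate 514 [0.4974 0.3051 0.0063] [0.0008 0.0063 0.0116] [0.4949 0.3057] [0.0431 0.1874] 84.55148315429688
[177 242] [232 259]
fin 92 [0.4319 0.2845 0.2016] [0.0393 0.0474 1.477 ] [0.3672 0.2106] [0.2936 0.0453] 50.082340240478516
[185 237] [243 267]
```

View pics/crop1.png

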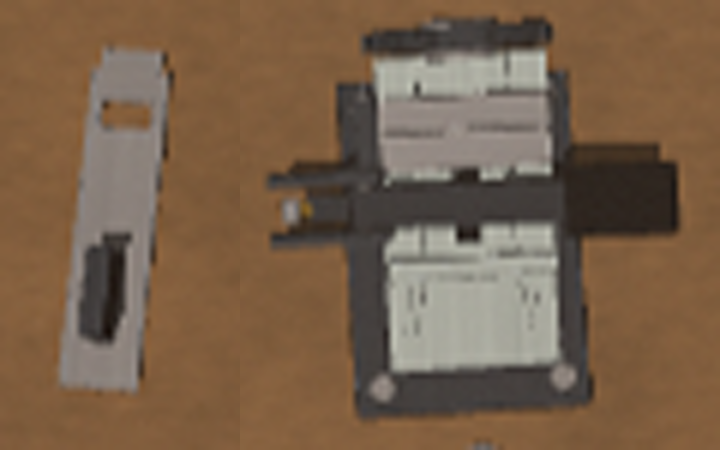

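The crop confirms it. The left plate is bare steel with its window at crop (125,115) near the nose (up) and a dark fin at (105,290). In the fixture the mouth faces down, towards the robot, and the lever paddle is on the right at (620,195). Next I'll take wrist views.

```bash
cat >> h.py <<'E'
from scipy.spatial.transform import Rotation as Ro
def down(yaw,pitch=0): # tool for a blade with heading yaw and nose-up pitch: y=blade y, z=-blade z, x=-blade x
    B=Ro.from_euler('ZY',[yaw,-pitch]).as_matrix(); return np.column_stack([-B[:,0],B[:,1],-B[:,2]])
def delta(p,R,p0=None,R0=None):
    s=telemetry.state(); p0=s['eef_pos'] if p0 is None else np.array(p0); R0=s['ee_rot'] if R0 is None else R0
    print('turn',(Ro.from_matrix(R0.T@R).as_rotvec()/.5).round(4),'shift',(R0.T@(np.array(p)-p0)/.2).round(4))
E
python3 - <<'E'
from h import *
print(np.round(imaging.get_calibration('wrist')['mount'],3), imaging.get_calibration('wrist')['K'])
R0=telemetry.state()['ee_rot']
delta([.35,-.36,.36],down(0)); delta([.40,-.18,.40],down(0),[.35,-.36,.36],down(0));delta([.42,.02,.42],down(0),[.35,-.36,.36],down(0))
z=np.load('top1.npz');P=z['P'];p=z['p']
for (v,u) in [(202,320),(202,350),(195,335),(186,335),(160,325),(145,333),(173,365),(205,320)]: print(v,u,P[v,u].round(4))
E
```

```text
[[-0.001 -0.951 -0.31   0.08 ]
 [ 1.    -0.    -0.001  0.   ]
 [ 0.001 -0.31   0.951 -0.131]
 [ 0.     0.     0.     1.   ]] [[348.45218842   0.         323.2917626 ]
 [  0.         348.45218842 200.61016296]
 [  0.           0.           1.        ]]
turn [ 0.0031 -0.0009  0.7796] shift [-0.9344  0.6695 -0.5923]
turn [0. 0. 0.] shift [-0.25  0.9  -0.2 ]
turn [0. 0. 0.] shift [-0.35  1.9  -0.3 ]
202 320 [0.4978 0.0747 0.012 ]
202 350 [ 0.4952 -0.0243  0.0213]
195 335 [0.5107 0.027  0.0751]
186 335 [0.5391 0.0266 0.0792]
160 325 [0.614  0.0579 0.1231]
145 333 [0.6521 0.0335 0.1582]
173 365 [ 0.5572 -0.0581  0.1899]
205 320 [0.4866 0.0749 0.0207]
```

Request:
drive_tool(deltas=[[[0,0,0.78],[-0.93,0.67,-0.59],1],[[0,0,0.78],[-0.93,0.67,-0.59],1],[[0,0,0.78],[-0.93,0.67,-0.59],1],[[0,0,0.78],[-0.93,0.67,-0.59],1],[[0,0,0.78],[-0.93,0.67,-0.59],1],[[0,0,0.78],[-0.93,0.67,-0.59],1]])

```text
t: 0.85
eef_pos: [0.3496, -0.3599, 0.3601]
ee_rot: [[-1.0, -0.002, 0.0], [-0.002, 1.0, 0.0], [-0.0, 0.0, -1.0]]
contact_force: [0.5, 0.6, -0.0]
width: 1.0
grasp_force: 0.0
```

Request:
drive_tool(deltas=[[[0,0,0],[-0.4,0.95,0],1],[[0,0,0],[-0.4,0.95,0],1],[[0,0,0],[-0.4,0.95,0],1],[[0,0,0],[-0.4,0.95,0],1],[[0,0,0],[-0.4,0.95,0],1]])

```text
t: 1.48
eef_pos: [0.4293, -0.1703, 0.3587]
ee_rot: [[-1.0, -0.001, -0.003], [-0.001, 1.0, 0.0], [0.003, 0.0, -1.0]]
contact_force: [-0.1, -0.4, -0.3]
width: 1.0
grasp_force: 0.0
```

Request:
drive_tool(deltas=[[[0,0,0],[0,0.95,0],1],[[0,0,0],[0,0.95,0],1],[[0,0,0],[0,0.95,0],1],[[0,0,0],[0,0.95,0],1],[[0,0,0],[0,0.95,0],1]])

```text
t: 2.1
eef_pos: [0.4294, 0.0186, 0.3598]
ee_rot: [[-1.0, 0.001, -0.001], [0.001, 1.0, -0.001], [0.001, -0.001, -1.0]]
contact_force: [-0.3, -0.4, 1.0]
width: 1.0
grasp_force: 0.0
```

```bash
python3 - <<'E'
from h import *
import time
p,d,P,K,W=snap('wrist'); save('w1.png',p); np.savez('w1.npz',p=p,P=P,K=K,W=W,d=d); s=telemetry.state();print(s['eef_pos'],s['t'],s['contact_force'])
E
```

```text
[0.42938475 0.01809822 0.3600073 ] 2.15 [ 1.2638129   0.28860815 -0.04085313]
```

View pics/w1.png

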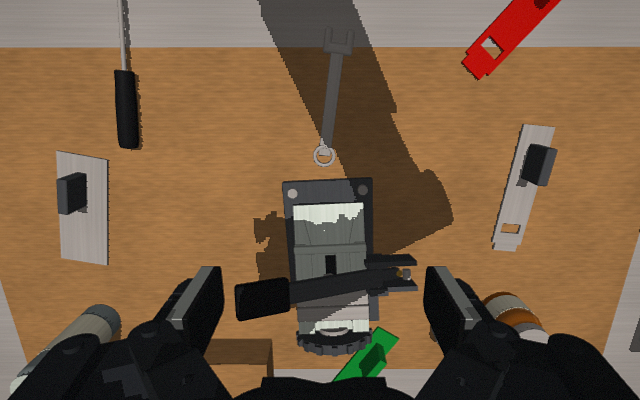

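The wrist view shows the fixture centred at (330,250): ledge front edge at row 205, mouth around row 245, slot black hole at (330,265), paddle at (262,298). The blade is at (523,185), nose down-right to up, window at (510,228).

```bash
python3 - <<'E'
from h import *
z=np.load('w1.npz');P=z['P'];p=z['p'].astype(int)
# ledge rows: print cross profiles
for v in [198,203,208,215,222,230,236,240,243,246,250,255]:
    row=P[v,280:385]; 
    m=np.where(row[:,2]>.05)[0]
    if len(m): print(v,m[0]+280,m[-1]+280,row[m[0]].round(4),row[m[-1]].round(4),'mid',P[v,330].round(4), P[v,315].round(4))
# plane of ledge floor
m=np.zeros(p.shape[:2],bool); m[210:240,310:350]=1
X=P[m]; X=X[X[:,2]>.05]; A=np.c_[X[:,:2],np.ones(len(X))]; c=np.linalg.lstsq(A,X[:,2],rcond=None)[0]; res=X[:,2]-A@c
print('plane',c, res.std(), 'slope',np.degrees(np.arctan(np.hypot(*c[:2]))),'dir',np.degrees(np.arctan2(c[1],c[0])))
# base plate
m=(P[...,2]>.008)&(P[...,2]<.03)&(abs(P[...,1]-.03)<.1)&(P[...,0]>.44)&(P[...,0]<.7)&(p.max(-1)<110)
X=P[m]; print(len(X),np.percentile(X[:,2],[10,50,90]),X.min(0),X.max(0))
crop=z['p'][175:325,225:425]; save('w1c.png',cv2.resize(crop,None,fx=4,fy=4,interpolation=cv2.INTER_CUBIC))
E
```

```text
203 331 368 [0.4948 0.0279 0.0546] [0.3497 0.0188 0.4908] mid [0.5096 0.0274 0.01  ] [0.5093 0.0056 0.0111]
208 293 363 [ 0.4973 -0.0212  0.0674] [0.497  0.0687 0.0684] mid [0.4969 0.0264 0.0686] [0.4972 0.0071 0.0678]
215 294 363 [ 0.5057 -0.0199  0.0707] [0.5062 0.0689 0.0696] mid [0.5055 0.0264 0.0713] [0.5061 0.0071 0.0697]
222 294 363 [ 0.5145 -0.02    0.0727] [0.5142 0.0687 0.0739] mid [0.5143 0.0264 0.0733] [0.515  0.007  0.0715]
230 295 363 [ 0.525  -0.0188  0.0742] [0.524  0.0687 0.0769] mid [0.5245 0.0264 0.0755] [0.5244 0.0071 0.0757]
236 295 364 [ 0.5327 -0.0189  0.076 ] [0.5318 0.0701 0.0781] mid [0.5321 0.0264 0.0774] [0.5321 0.007  0.0774]
240 295 364 [ 0.5372 -0.0188  0.0784] [0.5371 0.0702 0.0788] mid [0.5372 0.0264 0.0786] [0.5372 0.007  0.0785]
243 295 365 [ 0.5416 -0.019   0.0782] [0.5349 0.0699 0.0926] mid [0.5411 0.0264 0.0793] [0.5413 0.007  0.0788]
246 295 366 [ 0.5381 -0.0176  0.0945] [0.5361 0.0705 0.0989] mid [0.5354 0.026  0.1003] [0.5364 0.0075 0.0981]
250 294 366 [ 0.5406 -0.0184  0.1007] [0.5408 0.0705 0.1004] mid [0.5403 0.026  0.1013] [0.5407 0.0075 0.1005]
255 295 384 [ 0.5523 -0.0182  0.091 ] [0.5597 0.0976 0.0767] mid [0.5559 0.0264 0.0839] [0.557  0.0069 0.0817]
plane [-1.23495424 -0.02738729  0.71453073] 0.021985179942821835 slope 51.00818412906821 dir -178.7295729781912
3020 [0.01005859 0.01120389 0.0124858 ] [ 0.47211553 -0.04171776  0.00808744] [0.63786688 0.0916384  0.01930133]
```

View pics/w1c.png

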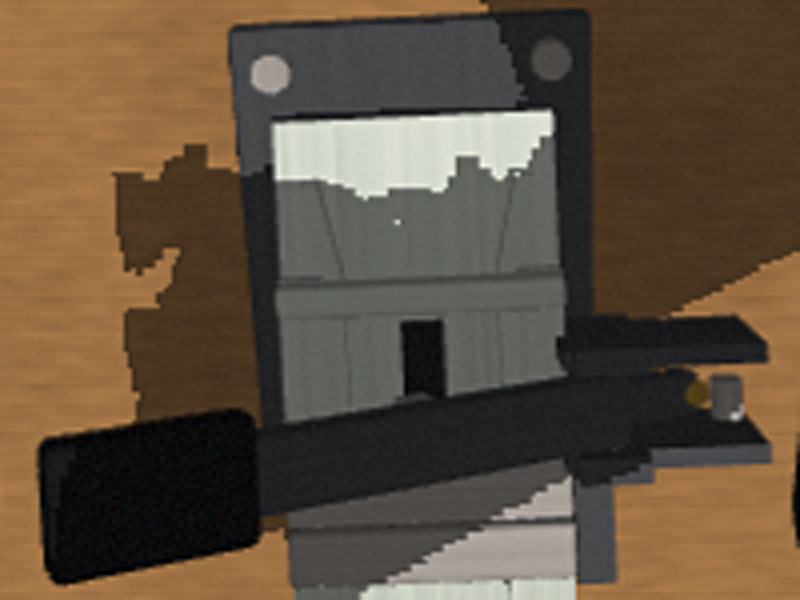

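The crop shows the ledge front edge from (272,122) to (552,112) and the roof bar at row 290, with a yaw of about 2°. I'll fit the edges next.

```bash
cat > fit.py <<'E'
from h import *
def onplane(u,v,K,W,n,q):
    r=W[:3,:3]@np.array([(u-K[0,2])/K[0,0],(v-K[1,2])/K[1,1],1.]); o=W[:3,3]
    return o+r*(n@(q-o))/(n@r)
def runs(P,win,ax):pass
def fixture(z):
    P,K,W,p=z['P'],z['K'],z['W'],z['p'].astype(int)
    X,Y,Z=P[...,0],P[...,1],P[...,2]
    q=np.array([.545,.027,.08]); yaw=.035
    for it in range(4):
        h=np.array([np.cos(yaw),np.sin(yaw),0]); l=np.array([-h[1],h[0],0]); n=Ro.from_rotvec(-l*np.radians(15)).apply([0,0,1]); e=np.cross(l,n)
        s=(P-q)@e; t=(P-q)@l; w=(P-q)@n
        led=(abs(w)<.006)&(s>-.056)&(s<-.004)&(abs(t)<.05)
        U=[];V=[];F=[]
        vv,uu=np.where(led)
        for v in np.unique(vv):
            c=uu[vv==v]
            if len(c)<50 or not -.046<np.median(s[v,c])<-.008: continue
            U.append(onplane(c.min()-.5,v,K,W,n,q)); V.append(onplane(c.max()+.5,v,K,W,n,q))
        for u in np.unique(uu):
            c=vv[uu==u]
            if abs(np.median(t[c,u]))<.038: F.append(onplane(u,c.min()-.5,K,W,n,q))
        # heights
        U,V,F=map(np.array,(U,V,F))
        hl=[np.polyfit(a[:,0],a[:,1],1) for a in (U,V)]; f=np.polyfit(F[:,1],F[:,0],1)
        hd=[np.arctan(hl[0][0]),np.arctan(hl[1][0]),-np.arctan(f[0])]
        mid=np.mean([((A-q)@l).mean() for A in(U,V)]); fr=np.median((F-q)@e)
        wz=np.median(w[led])
        q2=q+l*mid+e*(fr+.05); q2=q2; yaw=np.mean(hd)
        q=q2+0; q[2]=.08 if True else 0
        print('mouth',q.round(4),'headings deg',np.degrees(hd).round(2),'floor offset',wz.round(4),'width',(((V-q)@l).mean()-((U-q)@l).mean()).round(4),len(U),len(F), 'q2z',q2[2].round(4))
    # roof bar
    s=(P-q)@e; t=(P-q)@l; w=(P-q)@n
    rb=(abs(w-.021)<.004)&(abs(s-.005)<.012)&(abs(t)<.04); print('roof bar s',np.percentile(s[rb],[2,50,98]).round(4),'w',np.median(w[rb]).round(4))
    return q,yaw
def blade(z,c,heading):
    P,K,W,p=z['P'],z['K'],z['W'],z['p'].astype(int)
    near=np.hypot(P[...,0]-c[0],P[...,1]-c[1])<.13
    m=near&(p.max(-1)-p.min(-1)<22)&(P[...,2]<.03)&(P[...,2]>-.01)&(p.mean(-1)>90)
    m=m.astype(np.uint8); nn,lab,st,_=cv2.connectedComponentsWithStats(m)
    k=1+np.argmax(st[1:,4]); m=lab==k; zt=np.median(P[m][:,2])
    v,u=np.where(m); n=np.array([0,0,1.]);
    X=np.array([onplane(a,b,K,W,n,np.array([0,0,.005]))[:2] for a,b in zip(u,v)],np.float32)
    rc=cv2.minAreaRect(X); b=cv2.boxPoints(rc); 
    i=np.argmax([np.linalg.norm(b[j]-b[(j+1)%4]) for j in range(4)]); dd=b[(i+1)%4]-b[i]; dd/=np.linalg.norm(dd); dd*=np.sign(dd@heading)
    ctr=np.array(rc[0]); print('plate z',zt,'n',m.sum(),'ctr',ctr.round(4),'size',np.round(rc[1],4),'yaw deg',np.degrees(np.arctan2(dd[1],dd[0])).round(2),'origin',(ctr-.045*dd).round(4))
    f=near&(abs(P[...,2]-.047)<.006)
    A=P[f]; 
    if len(A)>20:
        r2=cv2.minAreaRect(A[:,:2].astype(np.float32)); print('fin top z',np.median(A[:,2]).round(4),'ctr',np.round(r2[0],4),'size',np.round(r2[1],4),r2[2],'n',len(A),'in blade x,y',((A[:,:2].mean(0)-ctr)@np.c_[dd,[-dd[1],dd[0]]]).round(4))
E
python3 - <<'E'
from fit import *
z=np.load('w1.npz'); fixture(z); blade(z,[.5,.3],np.array([1,-.1]))
E
```

```text
mouth [0.5399 0.0256 0.08  ] headings deg [2.63 2.9  2.79] floor offset 0.0006 width 0.0901 29 59 q2z 0.0786
mouth [0.5396 0.0259 0.08  ] headings deg [2.88 2.18 2.65] floor offset -0.0008 width 0.0899 30 58 q2z 0.0799
mouth [0.5396 0.0258 0.08  ] headings deg [2.89 2.03 2.6 ] floor offset -0.0009 width 0.0898 29 59 q2z 0.08
mouth [0.5396 0.0258 0.08  ] headings deg [2.89 2.03 2.59] floor offset -0.0009 width 0.0898 29 59 q2z 0.08
roof bar s [0.0003 0.0048 0.01  ] w 0.0199
plate z 0.003952560266326566 n 2705 ctr [0.4935 0.3037] size [0.0439 0.1885] yaw deg -5.64 origin [0.4487 0.3082]
fin top z 0.0456 ctr [0.449  0.3088] size [0.0153 0.0495] 85.67426300048828 n 465 in blade x,y [-0.0454 -0.0004]
```

Request:
drive_tool(deltas=[[[0,0,0.2],[0,0.95,0.2],1],[[0,0,0.2],[0,0.95,0.2],1],[[0,0,0.2],[0,0.95,0.2],1],[[0,0,0.2],[0,0.95,0.2],1],[[0,0,0.2],[0,0.95,0.2],1]])

```text
t: 2.78
eef_pos: [0.43, 0.2083, 0.3202]
ee_rot: [[-0.995, 0.102, -0.0], [0.102, 0.995, -0.001], [0.0, -0.001, -1.0]]
contact_force: [-0.0, -1.2, 0.6]
width: 1.0
grasp_force: 0.0
```

```bash
python3 - <<'E'
from fit import *
p,d,P,K,W=snap('wrist'); z=dict(p=p,P=P,K=K,W=W); np.savez('w2.npz',**z); blade(z,[.5,.3],np.array([1,-.1])); 
delta([.4488,.3085,.16],down(np.radians(-5.65)))
try: fixture(z)
except Exception as e: print(e)
E
```

```text
plate z 0.004088077464933393 n 1204 ctr [0.5373 0.3001] size [0.0438 0.0987] yaw deg -5.82 origin [0.4925 0.3046]
fin top z 0.0459 ctr [0.4487 0.3092] size [0.0142 0.0494] 84.54295349121094 n 513 in blade x,y [-0.0899 -0.0004]
turn [-0.0001  0.0012 -0.0081] shift [-0.0413  0.5096  0.8039]
mouth [0.5397 0.0265 0.08  ] headings deg [3.01 2.02 2.78] floor offset 0.0007 width 0.0927 30 62 q2z 0.0786
mouth [0.5394 0.0277 0.08  ] headings deg [-10.6   -0.99   2.64] floor offset -0.0006 width 0.0897 33 62 q2z 0.0799
mouth [0.5391 0.0255 0.08  ] headings deg [-6.57  2.94  2.35] floor offset -0.0007 width 0.0908 32 63 q2z 0.0799
mouth [0.5392 0.0267 0.08  ] headings deg [-11.19   2.71   2.43] floor offset -0.0008 width 0.0901 32 63 q2z 0.08
roof bar s [0.     0.0052 0.0115] w 0.0198
```

Request:
drive_tool(deltas=[[[0,0,-0.006],[-0.04,0.51,1],1],[[0,0,-0.006],[-0.04,0.51,1],1],[[0,0,-0.006],[-0.04,0.51,1],1],[[0,0,-0.006],[-0.04,0.51,1],1],[[0,0,-0.006],[-0.04,0.51,1],1],[[0,0,-0.006],[-0.04,0.51,1],1]])

```text
t: 3.58
eef_pos: [0.4488, 0.3095, 0.1227]
ee_rot: [[-0.995, 0.099, 0.003], [0.099, 0.995, 0.002], [-0.002, 0.002, -1.0]]
contact_force: [-0.4, -0.0, 0.4]
width: 1.004
grasp_force: 0.0
```

```bash
python3 - <<'E'
from fit import *
print(telemetry.state()['contact_force']); delta([.4488,.3088,.025],down(np.radians(-5.65)))
E
```

```text
[-0.35496335 -0.01217585  0.39791173]
turn [ 0.0041  0.0047 -0.0004] shift [ 0.0006 -0.0046  0.4887]
```

Request:
drive_tool(deltas=[[[0,0,0],[0,0,0.2],1],[[0,0,0],[0,0,0.35],1],[[0,0,0],[0,0,0.43],1],[[0,0,0],[0,0,0.476],1],[[0,0,0],[0,0,0.476],1],[[0,0,0],[0,0,0.476],0],[[0,0,0],[0,0,0.476],0],[[0,0,0],[0,0,0.476],0],[[0,0,0],[0,0,0.476],0],[[0,0,0],[0,0,0.476],0],[[0,0,0],[0,0,0.476],0],[[0,0,0],[0,0,0.476],0]])

```text
t: 5.08
eef_pos: [0.4475, 0.3104, 0.0254]
ee_rot: [[-0.995, 0.097, 0.0], [0.097, 0.995, 0.0], [-0.0, 0.0, -1.0]]
contact_force: [-0.7, -0.8, 3.8]
width: 0.154
grasp_force: 59.4
```

Request:
drive_tool(deltas=[[[0,0,0],[0,0,-0.2],0],[[0,0,0],[0,0,-0.45],0],[[0,0,0],[0,0,-0.7],0],[[0,0,0],[0,0,-0.7],0],[[0,0,0],[0,0,-0.7],0]])

```text
t: 5.7
eef_pos: [0.4465, 0.3101, 0.1631]
ee_rot: [[-0.995, 0.097, -0.003], [0.097, 0.995, -0.001], [0.003, -0.001, -1.0]]
contact_force: [0.3, 0.1, -5.6]
width: 0.152
grasp_force: 59.3
```

```bash
cat >> h.py <<'E'
M=np.array([.5395,.026,.08]); YAW=np.radians(2.5)
def slot(): return Ro.from_euler('ZY',[YAW,-np.radians(15)]).as_matrix()
G=np.array([-.0013,0,.0254]) # TCP in blade frame
def tcp(s,w,t=0,G=None):
    g=globals()['G'] if G is None else np.array(G)
    return M+slot()@(np.array([s-.14,t,w])+g), down(YAW,np.radians(15))
def where(): # tip in slot frame, from measured pose
    st=telemetry.state(); B=st['ee_rot']@np.diag([-1,1,-1]); tip=st['eef_pos']+B@(np.array([.14,0,0])-G)
    S=slot(); print('tip',(S.T@(tip-M)).round(4),'tilt err deg',np.degrees(Ro.from_matrix(S.T@B).as_rotvec()).round(2),'F slot',(S.T@st['contact_force']).round(1),'t',st['t'])
E
python3 - <<'E'
from h import *
s=telemetry.state();print(s['eef_pos'],s['width'],s['grasp_force'],s['contact_force'])
p1,R1=tcp(-.03,.03); print(p1)
delta([.40,.17,.165],down(np.radians(-1))); delta(p1,R1,[.40,.17,.165],down(np.radians(-1)))
E
```

```text
[0.44654551 0.31012972 0.16306865] 0.15195260518879236 59.32495594024658 [ 0.31257134  0.05813027 -5.60535907]
[0.35986946 0.01815716 0.08917659]
turn [-0.0023 -0.0056 -0.1597] shift [ 0.1636 -0.72   -0.0083]
turn [-0.016  -0.5234 -0.1215] shift [ 0.1874 -0.7626  0.3791]
```

Request:
drive_tool(deltas=[[[0,0,-0.16],[0.16,-0.25,0],0],[[0,0,-0.16],[0.16,-0.5,0],0],[[0,0,-0.16],[0.16,-0.72,0],0],[[0,0,-0.16],[0.16,-0.72,0],0],[[0,0,-0.16],[0.16,-0.72,0],0]])

```text
t: 6.32
eef_pos: [0.4011, 0.17, 0.1635]
ee_rot: [[-1.0, 0.018, -0.002], [0.018, 1.0, -0.001], [0.002, -0.001, -1.0]]
contact_force: [0.2, 0.5, -3.4]
width: 0.153
grasp_force: 59.7
```

Request:
drive_tool(deltas=[[[0,-0.15,-0.06],[0.1,-0.25,0],0],[[0,-0.3,-0.12],[0.15,-0.5,0.1],0],[[0,-0.45,-0.12],[0.18,-0.76,0.2],0],[[-0.016,-0.523,-0.12],[0.18,-0.76,0.3],0],[[-0.016,-0.523,-0.12],[0.18,-0.76,0.3],0],[[-0.016,-0.523,-0.12],[0.18,-0.76,0.3],0]])

```text
t: 7.08
eef_pos: [0.3632, 0.0194, 0.1059]
ee_rot: [[-0.965, -0.044, 0.258], [-0.043, 0.999, 0.011], [-0.258, -0.0, -0.966]]
contact_force: [0.7, 1.0, -2.7]
width: 0.151
grasp_force: 60.0
```

```bash
python3 - <<'E'
from h import *
s=telemetry.state();print(s['eef_pos'],s['q'].round(2)); where()
p,d,P,K,W=snap('wrist'); save('w3.png',p); np.savez('w3.npz',p=p,P=P,K=K,W=W)
delta(*tcp(-.03,.012)); delta(*tcp(-.02,.003))
E
```

```text
[0.3631978  0.01941913 0.10589823] [ 0.83 -1.06 -0.98  0.18 -1.47 -2.36]
tip [-0.0224  0.0012  0.0452] tilt err deg [-0.    0.05  0.04] F slot [ 0.   1.  -2.8] t 7.075
turn [-0.0001 -0.0015  0.0009] shift [ 0.0386 -0.0056  0.1673]
turn [-0.0001 -0.0015  0.0009] shift [-0.0115 -0.0056  0.2123]
```

View pics/w3.png

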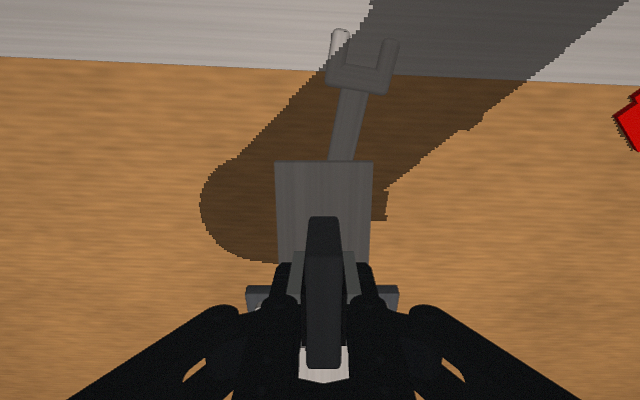

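The wrist view shows the fin at (323,290), centred on the blade (tail edge at row 161, columns 275–372). I'll check the grasp tilt and offset from this cloud.

```bash
python3 - <<'E'
from h import *
z=np.load('w3.npz');P=z['P']; s=telemetry.state(); B=s['ee_rot']@np.diag([-1,1,-1])
L=(P-s['eef_pos'])@B+G   # blade frame
m=np.zeros(L.shape[:2],bool); m[163:212,279:369]=1; m&=abs(L[...,2]-.005)<.01
X=L[m]; A=np.c_[X[:,:2],np.ones(len(X))]; print('plate top z=a x+b y+c',np.linalg.lstsq(A,X[:,2],rcond=None)[0].round(4),'z med',np.median(X[:,2]).round(4))
for v in (165,180,195,210):
    u=np.where(abs(L[v,260:390,2]-.005)<.006)[0]+260; print(v,L[v,u[0]].round(4),L[v,u[-1]].round(4))
print('tail',[L[v,325].round(4) for v in (159,160,161,162,163,164)])
E
```

```text
plate top z=a x+b y+c [-0.0035 -0.0029  0.0041] z med 0.0042
165 [-0.0484 -0.0221  0.004 ] [-0.0486  0.0214  0.0047]
180 [-0.042  -0.0216  0.0058] [-0.0415  0.0218  0.0039]
195 [-0.0346 -0.0217  0.0045] [-0.0346  0.0216  0.0043]
210 [-0.0273 -0.022   0.0044] [-0.0269  0.0216  0.0032]
tail [array([-0.0353,  0.0009, -0.0755]), array([-0.0498,  0.0006, -0.0004]), array([-0.0499,  0.0006,  0.0024]), array([-0.05  ,  0.0006,  0.0051]), array([-0.0492,  0.0006,  0.0036]), array([-0.0489,  0.0006,  0.0041])]
```

Request:
drive_tool(deltas=[[[0,0,0],[-0.01,-0.006,0.1],0],[[0,0,0],[-0.01,-0.006,0.16],0],[[0,0,0],[-0.01,-0.006,0.18],0],[[0,0,0],[-0.01,-0.006,0.195],0],[[0,0,0],[-0.01,-0.006,0.205],0],[[0,0,0],[-0.01,-0.006,0.205],0]])

```text
t: 7.88
eef_pos: [0.3756, 0.0182, 0.0662]
ee_rot: [[-0.965, -0.043, 0.259], [-0.042, 0.999, 0.012], [-0.259, 0.0, -0.966]]
contact_force: [0.9, 0.2, -2.9]
width: 0.152
grasp_force: 60.0
```

```bash
python3 - <<'E'
from h import *
where()
E
```

```text
tip [-0.0208 -0.0007  0.0038] tilt err deg [ 0.02 -0.   -0.03] F slot [ 0.1  0.1 -3.1] t 7.875
```

Request:
drive_tool(deltas=[[[0,0,0],[-0.015,0,0.008],0],[[0,0,0],[-0.03,0,0.008],0],[[0,0,0],[-0.045,0.002,0.008],0],[[0,0,0],[-0.06,0.003,0.008],0],[[0,0,0],[-0.075,0.003,0.008],0],[[0,0,0],[-0.09,0.003,0.008],0],[[0,0,0],[-0.105,0.003,0.008],0],[[0,0,0],[-0.12,0.003,0.008],0],[[0,0,0],[-0.135,0.003,0.008],0],[[0,0,0],[-0.15,0.003,0.008],0]])

```text
t: 9.12
eef_pos: [0.4051, 0.02, 0.0722]
ee_rot: [[-0.965, -0.043, 0.258], [-0.042, 0.999, 0.011], [-0.258, 0.0, -0.966]]
contact_force: [0.9, -0.6, -3.1]
width: 0.155
grasp_force: 60.1
```

```bash
python3 - <<'E'
from h import *
where()
E
```

```text
tip [ 0.0093 -0.0002  0.0019] tilt err deg [ 0.    0.02 -0.03] F slot [-0.  -0.6 -3.2] t 9.125
```

Request:
drive_tool(deltas=[[[0,0,0],[-0.02,0,0],0],[[0,0,0],[-0.04,0,0],0],[[0,0,0],[-0.06,0,0],0],[[0,0,0],[-0.08,0,0],0],[[0,0,0],[-0.1,0,0],0],[[0,0,0],[-0.12,0,0],0],[[0,0,0],[-0.14,0,0],0],[[0,0,0],[-0.16,0,0],0],[[0,0,0],[-0.18,0,0],0],[[0,0,0],[-0.2,0,0],0],[[0,0,0],[-0.22,0,0],0]])

```text
t: 10.5
eef_pos: [0.4476, 0.0218, 0.0836]
ee_rot: [[-0.965, -0.043, 0.258], [-0.042, 0.999, 0.011], [-0.259, 0.0, -0.966]]
contact_force: [-0.3, 0.4, -3.1]
width: 0.155
grasp_force: 60.1
```

```bash
python3 - <<'E'
from h import *
where()
E
```

```text
tip [ 0.0534 -0.0002  0.0019] tilt err deg [ 0.    0.02 -0.03] F slot [-1.   0.4 -2.9] t 10.5
```

```bash
python3 - <<'E'
from h import *
z=np.load('w1.npz');P=z['P']; L=(P-M)@slot()
m=(abs(L[...,1]+.088)<.035)&(L[...,2]>.07)&(L[...,2]<.11)&(L[...,0]>-.03)&(L[...,0]<.1)
X=L[m]; print(len(X),np.percentile(X,[1,50,99],axis=0).round(4))
E
```

```text
1690 [[ 0.0223 -0.0979  0.083 ]
 [ 0.0384 -0.0755  0.0972]
 [ 0.0573 -0.0535  0.1061]]
```

Request:
drive_tool(deltas=[[[0,0,0],[-0.02,0,0],0],[[0,0,0],[-0.04,0,0],0],[[0,0,0],[-0.06,0,0],0],[[0,0,0],[-0.08,0,0],0],[[0,0,0],[-0.09,0,0],0]])

```text
t: 11.12
eef_pos: [0.4649, 0.0225, 0.0883]
ee_rot: [[-0.965, -0.043, 0.258], [-0.042, 0.999, 0.011], [-0.258, 0.0, -0.966]]
contact_force: [-0.8, -0.5, -2.5]
width: 0.159
grasp_force: 60.1
```

Request:
drive_tool(deltas=[[[0,0,0],[-0.005,0,0],0],[[0,0,0],[-0.01,0,0],0]])

```text
t: 11.38
eef_pos: [0.4667, 0.0226, 0.0887]
ee_rot: [[-0.965, -0.043, 0.258], [-0.042, 0.999, 0.011], [-0.258, 0.0, -0.966]]
contact_force: [0.3, -0.7, -3.6]
width: 0.153
grasp_force: 60.1
```

Tip at about 0.073 with no resistance yet. I'll creep forward.

Request:
drive_tool(deltas=[[[0,0,0],[-0.004,0,0],0],[[0,0,0],[-0.008,0,0],0]])

```text
t: 11.62
eef_pos: [0.4682, 0.0227, 0.0892]
ee_rot: [[-0.965, -0.043, 0.258], [-0.042, 0.999, 0.011], [-0.259, 0.0, -0.966]]
contact_force: [0.7, 0.6, -2.9]
width: 0.153
grasp_force: 60.1
```

Request:
drive_tool(deltas=[[[0,0,0],[-0.003,0,0],0],[[0,0,0],[-0.006,0,0],0]])

```text
t: 11.88
eef_pos: [0.4694, 0.0228, 0.0895]
ee_rot: [[-0.965, -0.043, 0.258], [-0.042, 0.999, 0.011], [-0.259, 0.0, -0.966]]
contact_force: [-0.1, -0.3, -2.6]
width: 0.152
grasp_force: 60.1
```

Request:
drive_tool(deltas=[[[0,0,0],[-0.003,0,0],0],[[0,0,0],[-0.006,0,0],0]])

```text
t: 12.12
eef_pos: [0.4704, 0.0228, 0.0897]
ee_rot: [[-0.965, -0.043, 0.258], [-0.042, 0.999, 0.011], [-0.258, 0.0, -0.966]]
contact_force: [-2.5, -0.6, -2.0]
width: 0.156
grasp_force: 60.2
```

Request:
drive_tool(deltas=[[[0,0,0],[-0.003,0,0],0],[[0,0,0],[-0.006,0,0],0]])

```text
t: 12.38
eef_pos: [0.4704, 0.0225, 0.0893]
ee_rot: [[-0.966, -0.043, 0.255], [-0.042, 0.999, 0.01], [-0.255, -0.001, -0.967]]
contact_force: [-12.2, 1.2, 0.4]
width: 0.156
grasp_force: 61.0
```

Request:
drive_tool(deltas=[[[0,0,0],[0,0,0.004],0],[[0,0,0],[0,0,0.007],0],[[0,0,0],[0,0,0.009],0]])

```text
t: 12.75
eef_pos: [0.4709, 0.0223, 0.0876]
ee_rot: [[-0.966, -0.043, 0.255], [-0.041, 0.999, 0.01], [-0.255, -0.001, -0.967]]
contact_force: [-12.8, -0.1, 2.2]
width: 0.155
grasp_force: 61.3
```

```bash
python3 - <<'E'
from h import *
where()
E
```

```text
tip [ 0.0768 -0.0008 -0.0008] tilt err deg [-0.07  0.22 -0.05] F slot [-11.8   0.5   5.4] t 12.75
```

Request:
drive_tool(deltas=[[[0,0,0],[0,0,0],0.4],[[0,0,0],[0,0,0],0.4],[[0,0,0],[0,0,0],0.4],[[0,0,0],[0,0,0],0.4]])

```text
t: 13.25
eef_pos: [0.4723, 0.0229, 0.0886]
ee_rot: [[-0.965, -0.043, 0.259], [-0.042, 0.999, 0.011], [-0.259, 0.0, -0.966]]
contact_force: [-0.9, -0.7, -0.1]
width: 0.402
grasp_force: 0.0
```

```bash
python3 - <<'E'
from h import *
s=telemetry.state(); where()
p,d,P,K,W=snap('wrist'); save('w4.png',p); np.savez('w4.npz',p=p,P=P,K=K,W=W)
L=(P-M)@slot()
m=(abs(L[...,1])<.03)&(abs(L[...,2]-.005)<.004)&(L[...,0]>-.14)&(L[...,0]<-.06)
print('tail s, expect -0.113',np.percentile(L[m][:,0],[.5,1,2]).round(4),'w',np.median(L[m][:,2]).round(4))
E
```

```text
tip [ 0.0786 -0.0002  0.0004] tilt err deg [ 0.01 -0.02 -0.03] F slot [-0.9 -0.7  0.1] t 13.25
tail s, expect -0.113 [-0.1129 -0.1128 -0.1127] w 0.0041
```

View pics/w4.png

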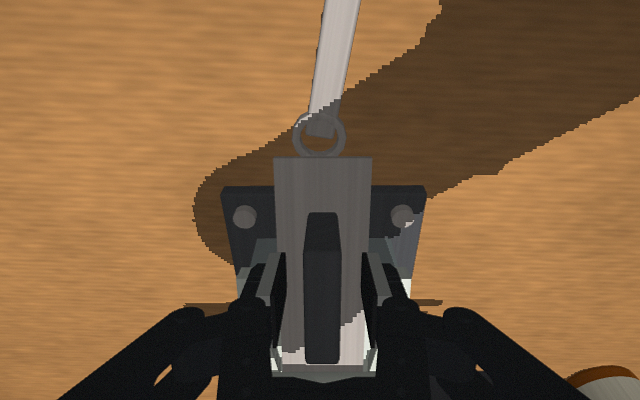

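The tail is at s = -0.113, so the blade is home and staying put, with the fin at (322,285) free between the fingers. I'll withdraw straight up, shut the fingers and go over the paddle.

Request:
drive_tool(deltas=[[[0,0,0],[0,0,-0.05],0.4],[[0,0,0],[0,0,-0.15],0.4],[[0,0,0],[0,0,-0.35],0.4],[[0,0,0],[0,0,-0.65],0.4],[[0,0,0],[0,0,-0.65],0],[[0,0,0],[-0.1,-0.15,-0.65],0],[[0,0,0],[-0.3,-0.3,-0.65],0],[[0,0,0],[-0.51,-0.39,-0.65],0],[[0,0,0],[-0.51,-0.39,-0.65],0],[[0,0,0],[-0.51,-0.39,-0.65],0]])

```text
t: 14.55
eef_pos: [0.5401, -0.0524, 0.2399]
ee_rot: [[-0.965, -0.043, 0.257], [-0.041, 0.999, 0.011], [-0.258, 0.0, -0.966]]
contact_force: [0.5, -0.3, 0.5]
width: 0.001
grasp_force: 0.0
```

```bash
cat >> h.py <<'E'
def tips():
    st=telemetry.state(); S=slot(); print('fingertip slot',(S.T@(st['eef_pos']+.011*st['ee_rot'][:,2]-M)).round(4),'F',(S.T@st['contact_force']).round(1),'w',round(st['width'],3),st['t'])
E
python3 - <<'E'
from h import *
tips()
p,d,P,K,W=snap('scene'); save('s2.png',cv2.resize(p[170:290,250:410],None,fx=5,fy=5)[:, :]); np.savez('s2.npz',p=p,P=P,K=K,W=W)
p,d,P,K,W=snap('wrist'); L=(P-M)@slot()
m=(abs(L[...,1])<.03)&(abs(L[...,2]-.005)<.004)&(L[...,0]>-.14)&(L[...,0]<-.06)
print('tail',np.percentile(L[m][:,0],[.5,1,2]).round(4))
E
```

```text
fingertip slot [ 0.0387 -0.0783  0.1442] F [ 0.6 -0.3  0.3] w 0.001 14.55
tail [-0.1009 -0.1008 -0.1007]
```

View pics/s2.png

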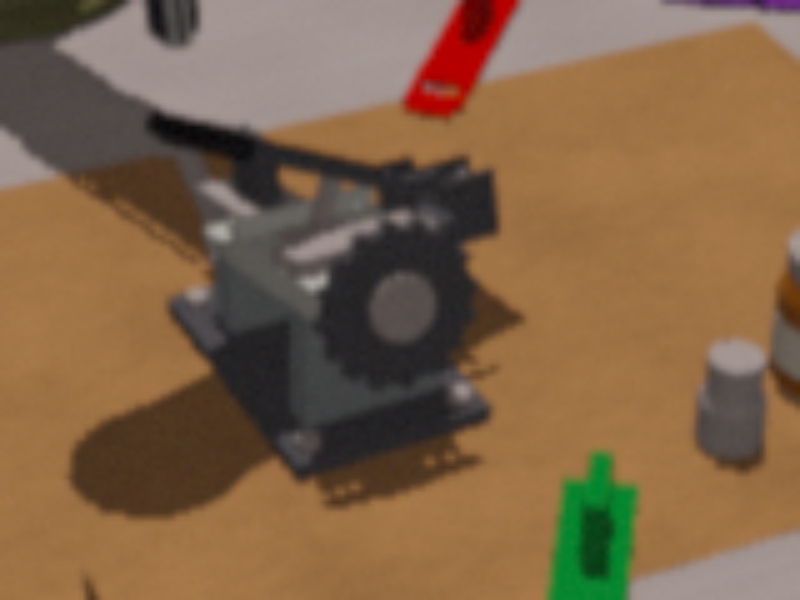

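The scene crop shows the lever still up (paddle at (200,130)), with the fingertips above it at (170,20). The tail reading may be cut off by the image edge, so I'll check the fin from the wrist and top views.

```bash
python3 - <<'E'
from h import *
for n in ['wrist','top']:
    p,d,P,K,W=snap(n); L=(P-M)@slot()
    if n=='top': np.savez('t2.npz',p=p,P=P,K=K,W=W)
    m=(abs(L[...,1])<.012)&(abs(L[...,2]-.046)<.005)&(L[...,0]>-.14)&(L[...,0]<-.01)
    print(n,m.sum(),'fin s expect -.088..-.038',np.percentile(L[m][:,0],[1,99]).round(4) if m.any() else '')
    m=(abs(L[...,1])<.022)&(abs(L[...,2]-.005)<.006)&(L[...,0]>-.14)&(L[...,0]<-.05)
    if m.any(): print('plate s',np.percentile(L[m][:,0],[.5,99]).round(4),'rows',np.where(m)[0].min(),np.where(m)[0].max())
E
```

```text
wrist 1917 fin s expect -.088..-.038 [-0.0869 -0.0387]
plate s [-0.1008 -0.0507] rows 0 74
top 0 fin s expect -.088..-.038
```

The fin is at -0.087 to -0.039, so the blade is home (the tail was only cut off by the image edge). Pressing the lever now.

Request:
drive_tool(deltas=[[[0,0,0],[0,0,0.1],0],[[0,0,0],[0,0,0.19],0],[[0,0,0],[0,0,0.22],0],[[0,0,0],[0,0,0.24],0],[[0,0,0],[0,0,0.26],0]])

```text
t: 15.38
eef_pos: [0.5542, -0.0525, 0.1925]
ee_rot: [[-0.964, -0.043, 0.261], [-0.042, 0.999, 0.01], [-0.261, -0.002, -0.965]]
contact_force: [-4.7, -2.4, 8.5]
width: 0.0
grasp_force: 3.5
```

```bash
python3 - <<'E'
from h import *
tips()
E
```

```text
fingertip slot [ 0.04   -0.079   0.0947] F [-2.5 -2.2  9.4] w 0.0 15.375
```

Request:
drive_tool(deltas=[[[0,0,0],[0,-0.005,0.025],0],[[0,0,0],[0,-0.01,0.05],0],[[0,0,0],[0,-0.016,0.075],0],[[0,0,0],[0,-0.022,0.1],0],[[0,0,0],[0,-0.028,0.125],0],[[0,0,0],[0,-0.033,0.15],0],[[0,0,0],[0,-0.037,0.175],0],[[0,0,0],[0,-0.04,0.2],0],[[0,0,0],[0,-0.043,0.225],0],[[0,0,0],[0,-0.045,0.25],0]])

```text
t: 16.62
eef_pos: [0.5668, -0.0599, 0.1406]
ee_rot: [[-0.965, -0.043, 0.257], [-0.042, 0.999, 0.012], [-0.257, 0.0, -0.966]]
contact_force: [-0.2, 0.7, 0.7]
width: -0.002
grasp_force: 0.0
```

```bash
python3 - <<'E'
from h import *
tips()
E
```

```text
fingertip slot [ 0.0384 -0.087   0.0414] F [-0.   0.7  0.7] w -0.002 16.625
```

The force dropped to zero, so the lever seems to have clicked over. I'll follow it down to its stop and hold.

Request:
drive_tool(deltas=[[[0,0,0],[0,0,0.01],0],[[0,0,0],[0,0,0.018],0],[[0,0,0],[0,0,0.024],0],[[0,0,0],[0,0,0.028],0]])

```text
t: 17.12
eef_pos: [0.5686, -0.06, 0.1364]
ee_rot: [[-0.965, -0.043, 0.258], [-0.042, 0.999, 0.011], [-0.259, 0.0, -0.966]]
contact_force: [-0.6, -0.6, 0.5]
width: 0.0
grasp_force: 0.0
```

```bash
python3 - <<'E'
from h import *
tips()
E
```

```text
fingertip slot [ 0.039  -0.0872  0.0369] F [-0.4 -0.6  0.6] w 0.0 17.125
```

Request:
drive_tool(deltas=[[[0,0,0],[0,0,0.004],0],[[0,0,0],[0,0,0.008],0],[[0,0,0],[0,0,0.012],0]])

```text
t: 17.5
eef_pos: [0.569, -0.0601, 0.1352]
ee_rot: [[-0.965, -0.043, 0.259], [-0.042, 0.999, 0.011], [-0.259, -0.0, -0.966]]
contact_force: [-9.9, 2.3, 9.9]
width: 0.002
grasp_force: 5.7
```

```bash
python3 - <<'E'
from h import *
tips()
E
```

```text
fingertip slot [ 0.0392 -0.0873  0.0357] F [-6.9  2.7 12.1] w 0.002 17.5
```

Contact is at z 0.036 with 12 N, so the lever is at its lower stop. I'll hold briefly, lift away, and verify.

Request:
drive_tool(deltas=[[[0,0,0],[0,0,0.004],0],[[0,0,0],[0,0,0.004],0],[[0,0,0],[0,0,-0.1],0],[[0,0,0],[0,0,-0.4],0],[[0,0,0],[0,0,-0.7],0],[[0,0,0],[0.1,-0.3,-0.9],0],[[0,0,0],[0.2,-0.6,-0.9],0],[[0,0,0],[0.3,-0.8,-0.9],0],[[0,0,0],[0.3,-0.8,-0.9],0],[[0,0,0],[0.3,-0.8,-0.9],0]])

```text
t: 18.75
eef_pos: [0.4716, -0.2246, 0.2923]
ee_rot: [[-0.965, -0.042, 0.258], [-0.041, 0.999, 0.011], [-0.259, 0.0, -0.966]]
contact_force: [0.0, 0.6, -0.3]
width: -0.003
grasp_force: 0.0
```

```bash
python3 - <<'E'
from h import *
tips()
A,d,PA,K,W=snap('scene'); B,d,P,K,W=snap('top'); L=(P-M)@slot()
m=(abs(L[...,1])<.012)&(abs(L[...,2]-.046)<.006)&(L[...,0]>-.14)&(L[...,0]<-.01)
if m.any(): print('fin s',np.percentile(L[m][:,0],[1,50,99]).round(4))
m=(abs(L[...,1]+.088)<.02)&(abs(L[...,0]-.04)<.012); print('paddle w (36 latched)',np.percentile(L[m][:,2],[10,50,90]).round(4))
save('fin.png',np.vstack([cv2.resize(A[170:270,240:400],(480,300)),cv2.resize(B[130:230,230:390],(480,300))]))
E
```

```text
fingertip slot [-0.0211 -0.2474  0.2144] F [-0.1  0.6 -0.3] w -0.003 18.75
fin s [-0.0835 -0.0613 -0.0367]
paddle w (36 latched) [0.036  0.5839 0.598 ]
```

View pics/fin.png

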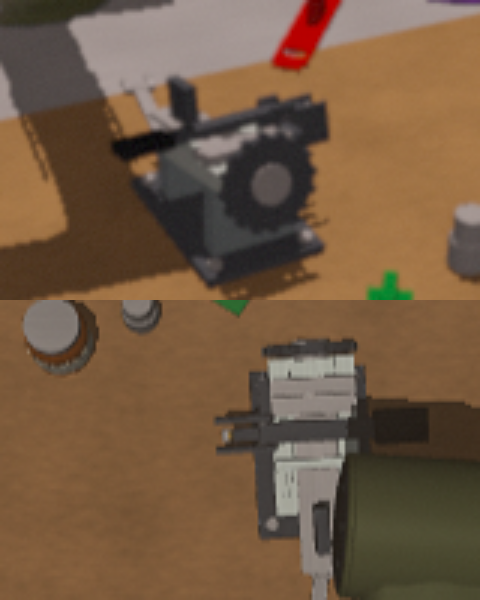

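Both views show the lever lying flat (paddle at 36 mm), the blade in the slot beneath it, and the robot clear. Handing in.

```bash
python3 -c "
from rig import r; print(r.finish_job())"
```

```text
the job is handed in; nothing more can be done
None
```

The setting blade is home against the stop, about 77 mm into the slot. The lever is latched down with its paddle at 36 mm, the gripper is clear of everything, and the job was handed in at about 19 s; the hand-in gave no verdict.

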